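Slide the punching board home and lock it

ROBOT

A 6-joint arm with a two-finger parallel gripper is mounted at the origin on the work surface. World frame = base frame: x ahead of the robot, y to its left, z up, the work surface at z = 0. Lengths are in m, angles in rad, forces in N, time in s.
With the tool pointing down it reaches from about 0.3 to 0.875 m from the base axis. Payload 6.4 kg.
Tool frame: the origin (TCP) lies midway between the tips of the shut fingers; the grasp point (between the pads) lies 19 mm behind it; z points along the fingers, y is the direction in which the jaws open and shut (so a half turn about z gives the same grasp; the last joint's range is limited). The gripper opens to 85 mm and grips with 20 to 120 N. Pads are 22 mm wide; open, the fingers measure 114 mm over their backs; the gripper's body (76 mm by 85 mm) begins 54 mm behind the grasp point. The pads swing forward as they close: fully open they stand 13 mm farther back than shut.
Start: joints at [-1.398, 0.181, 1.607, -0, 1.354, -0.206], TCP at [0.213, -0.534, 0.231] pointing down, gripper open.
Joint ranges: [-2.99, 2.99], [-0.89, 2.07], [0.3, 2.58], [-1.14, 4.28], [0, 2.63], [-3.12, 3.12]. Speed limits (rad/s): [2.57, 2.57, 3.01, 3.14, 3.14, 3.14].

INTERFACE

Orientations are given as a rotation vector (axis times angle).
In Python, from plant import observe, get_image, sign_off gives the robot as it stands.
- The arm moves only by the tool drive_tool, never from a script. Its argument "commands" is a list of rows, each an object with "rot": the turn, a rotation vector about the tool's x, y, z normalised to -1 to 1, where 1 is 0.12 rad, a list of three; "dp": the shift along the tool's x, y, z normalised to -1 to 1, where 1 is 0.04 m, a list of three; "claw": the finger opening in mm, from 0 to 85.4. A call has exactly 8 rows; each row shifts and turns the commanded pose from where the row before left it, along the tool's axes as they then stand; what a row does not reach is not made up. A row lasts 1/10 s, in which the tool goes at most 50 mm and 8.59 degrees, less where a joint would pass 70% of its speed; a pose out of reach is approached as far as the arm can. A call with a number of a shift or a turn outside -1 to 1 is refused whole. A call with a gripper value outside its range is refused whole. The fingers move at their own pace and stop on an object; "squeeze" is the grip in N (left out, the last holds). Time passes only in rows, so rows that do not move let the fingers close, or fill a call up. It gives the time, the measured TCP pose, the force and the opening at its end, in the units of the state.
- observe(): the state, without advancing time (a new reading comes with each control period).
- get_image(name): name is "scene" or "top" or "wrist"; returns a dict with "img" (420x560x3 uint8, red, green, blue), "fx", "fy", "cx", "cy" (pixels), "R" (3x3) and "t" (3): a world point X has camera coordinates R X + t. Camera axes: x right, y down, z forward; pixel columns grow to the right and rows downward; lengths in m; the calibration is good to about 2 mm. A picture is of the moment at which its call begins. There is no depth.
- sign_off(): hands the job in, once; it reports no verdict.
The state is a dict: "time_s": time; "q": joint angles; "qd": joint speeds; "tau": joint torques, N m; "ee_pos": TCP position; "tcp_rot": TCP orientation; "contact_force": force on the tool from outside, world axes, zero at the start; "moment": the same for the moment, N m; "width": finger opening in m.
Only numpy, scipy, OpenCV 4.12 (cv2) and the standard library are available. Lean on these libraries where they do the work, as an engineer would, in place of code of your own. Each camera call takes 0.05 s, during which the arm holds its last target. There are 200 camera calls.

TASK

Push the wooden punching board along its rails with a fingertip until its feet drop into the locating notches and it sits down level, then push the steel catch round by its pin, as far as it goes, so that it lies across the top of the board and locks it. Only push: never lift the board off its rails, leave the stamp, screwdriver, jar and mug undisturbed, and finish with the hand clear.

Things in the scene. Friction and masses are not known exactly. Their poses are not given: they have to be found in the camera images.
- jig: Jig fixed to the bench: wooden base 200 x 370 mm, two steel rails along its own y (-200 to +150 mm; x across, z up), tops 30 mm high, between two dark guide walls (inner faces 124 mm apart, tops 46 mm high). Origin at bench height. Each rail has two lanes, each with one notch 20 mm long, 6 mm deep: all four feet drop together, at one position only, by the board's own weight.
- jig_notch (a point): Where the board's origin lies once it has dropped home: fixed on the jig at its own x 0, y +60, z 32 mm. The board starts 80 to 160 mm from it on the jig's -y side and is slid along the jig's +y.
- board: Loose wooden board, 120 (own x) x 160 (own y, along the rails) x 22 mm, 0.5 to 0.95 kg, 8 mm feet below, axes as the jig's. Origin: centre of the wood's underside, 38 mm above the bench while sliding (top face 60), 32 mm when home (top 54). Friction 2 to 7 N, side play 2 mm. Once home the notch ends stop it within 3 mm; it withstands a low push of 25 N, but a hard push high up may tip it.
- board_rear (a point): Middle of the board's rear (own -y) end face, 11 mm above its underside: push here along the jig's +y. Behind it is free space above the rail tops, 124 mm wide between the guide walls.
- catch (a joint): Angle of the catch, a flat steel arm 22 mm wide, 6 mm thick, 69 mm long from an upright pivot at the jig's own x -95, y +60 mm; underside 57 mm above the bench. At 0 it points along the jig's +y (starts -0.3 to 0.2); grows clockwise from above to its stop at 1.57, across the board along the jig's +x. Passes over the board only when that is home. Stays where left; 1 to 3 N at the pin turns it.
- catch_pin (a point): Half-way up the round upright steel pin on the catch: 14 mm in diameter, from 63 to 109 mm above the bench (this point is at 86 mm), 60 mm from the pivot.
- stamp: Bystander: steel hand stamp standing on its 64 mm round foot, 134 mm tall; origin under its foot.
- screwdriver: Bystander: screwdriver with an amber handle lying on the bench, about 200 mm long along its own x; origin under its middle.
- jar: Bystander: closed jar, 68 mm in diameter, 85 mm tall; origin under its centre.
- mug: Bystander: white mug, 80 mm in diameter, 90 mm tall; origin under its centre.
Not all that is in view belongs to the job. Of the things that look like the board, the middle-sized one is meant.

How it is judged:
On the way, in this order (a step that is already met when the one before it is completed fails the run):
1. the board has dropped home into the notches (z of board in the frame of jig between 0.029 and 0.0345 m and horizontal distance between board and jig_notch below 0.007 m and angle between board's own z axis and vertical below 0.03 rad), for 0.2 s.
2. the catch is swung across the board (value of joint catch above 1.35 rad), for 0.2 s.
At the end, for the whole second after the job is handed in: The board sits level in the notches (origin within 2.5 mm of its home height and 7 mm of the home place, tilt under 0.03 rad), at rest, and the catch is turned past 1.35 rad of its 1.57 rad; the hand is clear (all of step 1 and value of joint catch above 1.35 rad and linear speed of board below 0.01 m/s); the robot touches nothing.
It fails at once if the board is lifted more than 8 mm above its sliding height (z of board in the frame of jig above 0.046 m).
It fails at once if the board is tipped up by more than 0.15 rad (angle between board's own z axis and vertical above 0.15 rad).
It fails at once if a bystander is moved by more than 20 mm (distance of any of stamp, screwdriver, jar, mug from where it was at the start of the episode above 0.02 m).
It also fails if it takes over 64 s, if anything falls off the work surface, if the arm or the gripper's body presses on something with over 40 N, if the wrist force passes 120 N, or if a joint passes its speed limit or range.

## Working session

There is one attempt and no reset: what is moved stays moved. The work goes in short steps, Python scripts to look and compute and a tool call to move; the robot and the scene stay as the last step left them, time stands still between calls to the robot, and variables do not carry over. Pictures are saved under pics/ and viewed, about 8 in all and at most 12, crops included, and the job is handed in when it is done.

Besides the shell and the picture viewer there is one more tool, called after "Request:" as name([rows], argument=value, ...), one row to a line, values as JSON. drive_tool: Moves the arm, as the interface text tells. Scaled input: -1 to 1 covers 0.04 m each way for a shift and 0.12 rad each way for a turn. Its arguments: {"type":"object","properties":{"commands":{"type":"array"},"squeeze":{"type":"number"}},"required":["commands"]}

```bash
mkdir -p pics; ls; cat > h.py <<'E'
import numpy as np, cv2
from plant import observe, get_image
def snap(name,f):
    d=get_image(name); np.savez(''+f+'.npz',**{k:np.array(v) for k,v in d.items()})
    cv2.imwrite(f'pics/{f}.png',d['img'][:,:,::-1]); return d
def load(f): return dict(np.load(''+f+'.npz'))
def ray(d,uv,z):
    R,t=np.array(d['R']),np.array(d['t']); c=-R.T@t
    v=R.T@np.array([(uv[0]-d['cx'])/d['fx'],(uv[1]-d['cy'])/d['fy'],1.])
    return c+v*(z-c[2])/v[2]
def proj(d,X):
    p=np.array(d['R'])@np.array(X)+np.array(d['t']); return np.array([d['fx']*p[0]/p[2]+d['cx'],d['fy']*p[1]/p[2]+d['cy']])
E
python3 - <<'E'
from h import *
a=snap('scene','s0');b=snap('top','t0')
for d in(a,b): print(d['fx'],d['cx'],d['cy'],-np.array(d['R']).T@d['t'])
print(observe())
E
```

```text
pics
532.5624830049301 270.7528318547273 208.31037989339734 [1.3129836 0.627462  0.6918597]
384.7199137620281 279.49634798973045 209.81598963580362 [ 0.47274375 -0.00952454  1.18882818]
{'time_s': 0.1, 'q': array([-1.39830910e+00,  1.81484361e-01,  1.60792218e+00,  3.02802107e-05,
        1.35380469e+00, -2.06303170e-01]), 'qd': array([ 0.00052168, -0.00130675, -0.00046529, -0.00067217,  0.00092818,
       -0.00049869]), 'tau': array([ 2.35261905e-05, -4.45877552e+01, -3.52239239e+01, -3.88716189e-04,
        4.05160550e-03,  1.92722263e-05]), 'ee_pos': array([ 0.21256829, -0.53372277,  0.23045749]), 'tcp_rot': array([-3.08382858e+00, -5.91137084e-01, -8.93734268e-05]), 'contact_force': array([ 0.38528808,  0.1297878 , -0.71018343]), 'moment': array([0.00919106, 0.03318267, 0.01487056]), 'width': 0.08513525610933682}
```

View pics/t0.png

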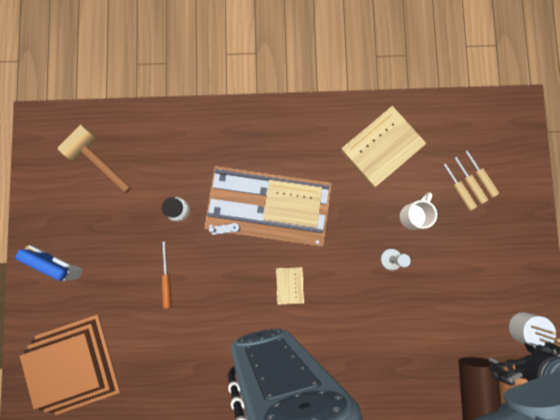

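View pics/s0.png

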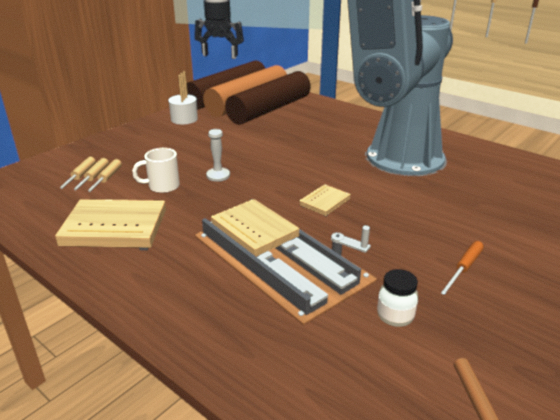

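The top view shows three board-like things: large at (384,146), middle at (294,203) on the jig, small at (290,286). The middle one fits, since it is mid-sized and sits on the rails. I'll confirm it in an enlarged crop.

```bash
python3 - <<'E'
from h import *
d=load('t0'); im=d['img'][:,:,::-1]
c=cv2.resize(im[155:255,195:345],None,fx=5,fy=5,interpolation=cv2.INTER_CUBIC); cv2.imwrite('pics/t0c.png',c)
hsv=cv2.cvtColor(im,cv2.COLOR_BGR2HSV)
print(hsv[215,290],hsv[235,280],hsv[190,300],hsv[260,230],hsv[190,262])
m=cv2.inRange(hsv,(12,60,150),(30,180,255)); m[:155]=0;m[255:]=0;m[:,:200]=0;m[:,345:]=0
cs,_=cv2.findContours(m,0,2)
k=max(cs,key=cv2.contourArea); r=cv2.minAreaRect(k); print('board',r)
b=cv2.boxPoints(r); P=[ray(d,p,.06)[:2] for p in b]; print(np.round(P,4), [np.linalg.norm(P[i]-P[i-1]).round(4) for i in range(4)])
print('centre',np.mean(P,0))
E
```

```text
[ 20  84 226] [ 13 122 184] [ 21  90 232] [ 10 123 122] [115  25 122]
board ((267.7300109863281, 205.88998413085938), (120.20814514160156, 64.91239929199219), 8.130102157592773)
[[ 0.536   0.2258]
 [ 0.7275  0.1968]
 [ 0.6653 -0.1563]
 [ 0.4765 -0.1217]] [np.float64(0.3525), np.float64(0.1936), np.float64(0.3585), np.float64(0.192)]
centre [0.60133606 0.03616008]
```

View pics/t0c.png

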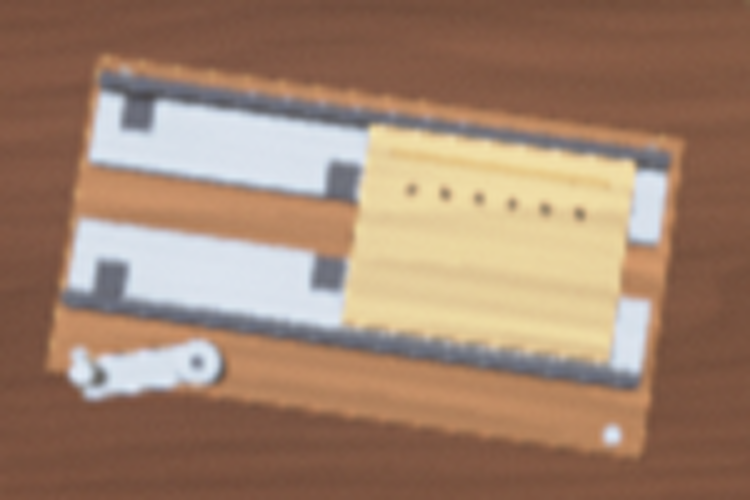

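Crop: the board on the rails (crop corners ~(370,125),(635,160),(610,362),(343,327)), its notches to the left (jig +y ≈ world +y), the catch with pivot at crop (198,362) and pin top at ~(78,360). It's the middle-sized one on the jig. Next I compute the geometry.

```bash
python3 - <<'E'
from h import *
d=load('t0'); f=lambda p:(195+(p[0]+.5)/5-.5,155+(p[1]+.5)/5-.5)
hsv=cv2.cvtColor(d['img'],cv2.COLOR_RGB2HSV)
J=np.array([ray(d,f(p),.012)[:2] for p in [(100,55),(685,140),(640,458),(48,370)]])
print('base',J.round(4),[np.linalg.norm(J[i]-J[i-1]).round(4) for i in range(4)])
yv=(J[0]+J[3]-J[1]-J[2]);yaw=np.arctan2(-yv[0],yv[1]);print('yaw',yaw)
ey=np.array([-np.sin(yaw),np.cos(yaw)]);ex=np.array([np.cos(yaw),np.sin(yaw)])
B=np.array([ray(d,f(p),.06)[:2] for p in [(370,125),(635,160),(610,362),(343,327)]])
print('board',B.round(4),[np.linalg.norm(B[i]-B[i-1]).round(4) for i in range(4)],B.mean(0))
w=B[0]+B[3]-B[1]-B[2];print('byaw',np.arctan2(-w[0],w[1]))
pv=ray(d,f((198,362)),.065)[:2];pin=ray(d,f((78,360)),.109)[:2]
print('pivot',pv,'pin',pin,np.linalg.norm(pv-pin))
# jig origin: walls centreline + base; base centre & pivot
c=J.mean(0);
o=pv+95*.001*ex-.06*ey; print('origin from pivot',o,'base centre',c,'in jig',(c-o)@ex,(c-o)@ey)
b=B.mean(0);print('board in jig',(b-o)@ex,(b-o)@ey)
v=pin-pv;print('catch angle',np.arctan2(v@ex,v@ey))
n=[ray(d,f(p),.03)[:2] for p in [(137,112),(342,180),(328,273),(112,280)]]
print('notches',[((q-o)@ex).round(4) for q in n],[((q-o)@ey).round(4) for q in n])
s=load('s0')
for nm,X in [('pin',(*pin,.109)),('piv',(*pv,.063)),('bc',(*b,.06))]: print(nm,proj(s,X))
E
python3 - <<'E'
import cv2
im=cv2.imread('pics/s0.png');cv2.imwrite('pics/s0c.png',cv2.resize(im[195:320,190:390],None,fx=4,fy=4,interpolation=cv2.INTER_CUBIC))
E
```

```text
base [[ 0.7371  0.2   ]
 [ 0.6725 -0.1618]
 [ 0.4776 -0.1263]
 [ 0.5415  0.2341]] [np.float64(0.1985), np.float64(0.3675), np.float64(0.1981), np.float64(0.366)]
yaw -0.17598976831009308
board [[ 0.679   0.031 ]
 [ 0.6532 -0.1255]
 [ 0.5339 -0.1062]
 [ 0.559   0.0499]] [np.float64(0.1214), np.float64(0.1586), np.float64(0.1209), np.float64(0.1582)] [ 0.60630216 -0.03769366]
byaw -0.161204179498725
pivot [0.54056731 0.13506693] pin [0.54097583 0.19702897] 0.06196338423543373
origin from pivot [0.62359496 0.05936085] base centre [0.60716717 0.03648136] in jig -0.012168234422296644 -0.025402305126277218
board in jig -3.3123119938458567e-05 -0.09858305377937251
catch angle -0.16939692192089492
notches [np.float64(0.052), np.float64(0.0287), np.float64(-0.0288), np.float64(-0.0522)] [np.float64(0.1262), np.float64(-0.0044), np.float64(-0.0047), np.float64(0.1244)]
pin [365.62816601 228.98388789]
piv [338.19969447 236.58400429]
bc [255.03893704 221.60533603]
```

View pics/s0c.png

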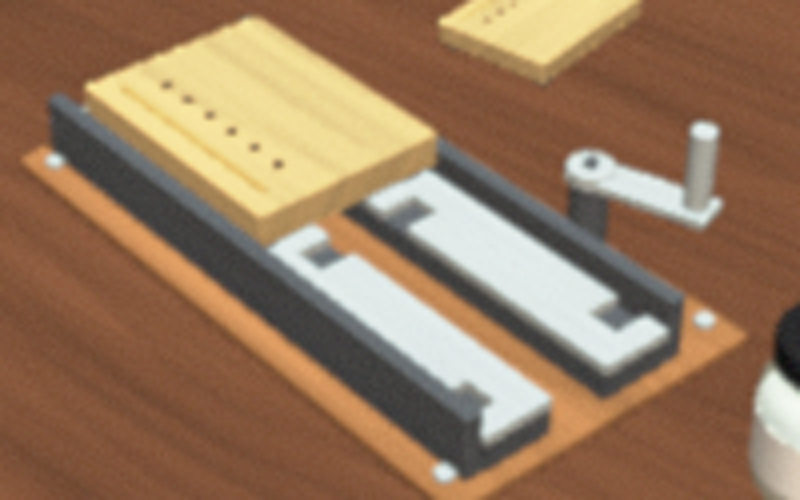

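Geometry agrees: notch mean y 0.060, board side ±0, base and pin radius within 2 mm. Jig yaw ≈ -0.17, origin (0.6236, 0.0594), travel ≈ 159 mm. I turn the tool so that tool x = jig x and tool y = -jig y, then approach at height above the stamp.

Request:
drive_tool([
  {"rot": [0,0,0.915],"dp": [0,0,0],"claw": 0},
  {"rot": [0,0,0.915],"dp": [0,0,0],"claw": 0},
  {"rot": [0,0,0.915],"dp": [0,0,0],"claw": 0},
  {"rot": [0,0,0.915],"dp": [0,0,0],"claw": 0},
  {"rot": [0,0,0.915],"dp": [0,0,0],"claw": 0},
  {"rot": [0,0,0],"dp": [0.6,-0.82,0],"claw": 0},
  {"rot": [0,0,0],"dp": [0.6,-0.82,0],"claw": 0},
  {"rot": [0,0,0],"dp": [0.6,-0.82,0],"claw": 0},
], squeeze=60)

```text
time_s: 0.9
ee_pos: [0.3007, -0.4483, 0.2307]
tcp_rot: [-3.129, 0.269, 0.001]
contact_force: [0.7, -0.8, 0.6]
width: 0.0004
```

Request:
drive_tool([
  {"rot": [0,0,0],"dp": [0.6,-0.82,0],"claw": 0},
  {"rot": [0,0,0],"dp": [0.6,-0.82,0],"claw": 0},
  {"rot": [0,0,0],"dp": [0.6,-0.82,0],"claw": 0},
  {"rot": [0,0,0],"dp": [0.6,-0.82,0],"claw": 0},
  {"rot": [0,0,0],"dp": [0.6,-0.82,0],"claw": 0},
  {"rot": [0,0,0],"dp": [0.6,-0.82,0],"claw": 0},
  {"rot": [0,0,0],"dp": [0.6,-0.82,0],"claw": 0},
  {"rot": [0,0,0],"dp": [0.6,-0.82,0],"claw": 0},
])

```text
time_s: 1.7
ee_pos: [0.5348, -0.2218, 0.2309]
tcp_rot: [-3.13, 0.267, 0.001]
contact_force: [1.3, -0.4, 0.0]
width: -0.0001
```

```bash
cat >> h.py <<'E'
YAW=-.17; O=np.array([.6236,.0594]); EX=np.array([np.cos(YAW),np.sin(YAW)]); EY=np.array([-np.sin(YAW),np.cos(YAW)])
def jig(p): p=np.array(p[:2])-O; return (p@EX).round(4),(p@EY).round(4)
def st():
    from scipy.spatial.transform import Rotation as Ro
    o=observe(); R=Ro.from_rotvec(o['tcp_rot']).as_matrix()
    print(round(o['time_s'],2),'jig',jig(o['ee_pos']),'z',o['ee_pos'][2].round(4),'yaw',np.arctan2(R[1,0],R[0,0]).round(4),'zax',R[:,2].round(3),'F',o['contact_force'].round(1),'w',o['width'])
E
python3 -c "from h import *;st()"
```

```text
1.7 jig (np.float64(-0.04), np.float64(-0.2922)) z 0.2309 yaw -0.1702 zax [-0.001  0.    -1.   ] F [ 1.3 -0.4  0. ] w -0.00010494775923926008
```

Request:
drive_tool([
  {"rot": [0,0,0],"dp": [0.5,-0.72,0],"claw": 0},
  {"rot": [0,0,0],"dp": [0.5,-0.72,0],"claw": 0},
  {"rot": [0,0,0],"dp": [0,0,0.95],"claw": 0},
  {"rot": [0,0,0],"dp": [0,0,0.95],"claw": 0},
  {"rot": [0,0,0],"dp": [0,0,0.95],"claw": 0},
  {"rot": [0,0,0],"dp": [0,0,0.95],"claw": 0},
  {"rot": [0,0,0],"dp": [0,0,0.9],"claw": 0},
  {"rot": [0,0,0],"dp": [0,0,0],"claw": 0},
])

```text
time_s: 2.5
ee_pos: [0.5785, -0.171, 0.0372]
tcp_rot: [-3.126, 0.267, 0.017]
contact_force: [0.5, 0.5, 0.8]
width: -0.0001
```

```bash
python3 -c "
from h import *;st();snap('top','t1');d=snap('scene','s1')
cv2.imwrite('pics/s1c.png',cv2.resize(cv2.imread('pics/s1.png')[100:320,150:390],None,fx=2.5,fy=2.5))"
```

```text
2.5 jig (np.float64(-0.0055), np.float64(-0.2347)) z 0.0372 yaw -0.1703 zax [-0.011  0.006 -1.   ] F [0.5 0.5 0.8] w -8.953931170531298e-05
```

View pics/s1c.png

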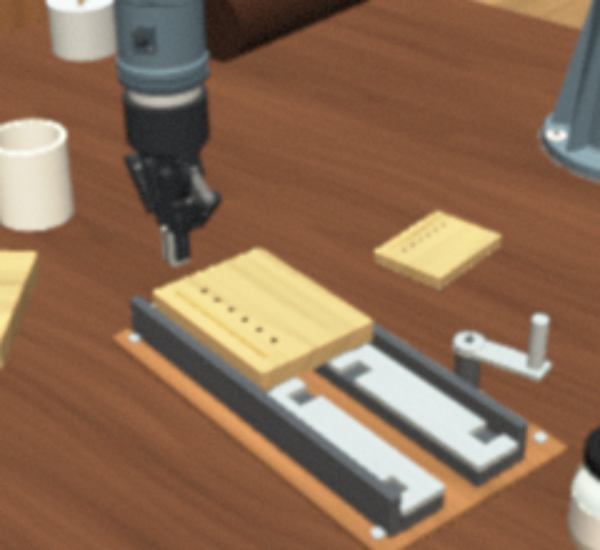

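Request:
drive_tool([
  {"rot": [0,0,0],"dp": [0.14,0,-0.12],"claw": 0},
  {"rot": [0,0,0],"dp": [0,-0.25,0],"claw": 0},
  {"rot": [0,0,0],"dp": [0,-0.25,0],"claw": 0},
  {"rot": [0,0,0],"dp": [0,-0.25,0],"claw": 0},
  {"rot": [0,0,0],"dp": [0,-0.2,0],"claw": 0},
  {"rot": [0,0,0],"dp": [0,-0.2,0],"claw": 0},
  {"rot": [0,0,0],"dp": [0,-0.2,0],"claw": 0},
  {"rot": [0,0,0],"dp": [0,-0.2,0],"claw": 0},
])

```text
time_s: 3.4
ee_pos: [0.5994, -0.1139, 0.0484]
tcp_rot: [3.128, -0.266, 0.001]
contact_force: [-0.9, -5.7, 0.7]
width: -0.0002
```

```bash
python3 -c "from h import *;st()"
```

```text
3.4 jig (np.float64(0.0055), np.float64(-0.1749)) z 0.0484 yaw -0.1699 zax [ 0.    -0.002 -1.   ] F [-0.9 -5.7  0.7] w -0.00018039579002183373
```

Request:
drive_tool([
  {"rot": [0,0,0],"dp": [0,0.15,0],"claw": 0},
  {"rot": [0,0,0],"dp": [-0.13,0,0.2],"claw": 0},
  {"rot": [0,0,0],"dp": [0,-0.2,0],"claw": 0},
  {"rot": [0,0,0],"dp": [0,-0.25,0],"claw": 0},
  {"rot": [0,0,0],"dp": [0,-0.25,0],"claw": 0},
  {"rot": [0,0,0],"dp": [0,-0.25,0],"claw": 0},
  {"rot": [0,0,0],"dp": [0,-0.25,0],"claw": 0},
  {"rot": [0,0,0],"dp": [0,-0.25,0],"claw": 0},
])

```text
time_s: 4.2
ee_pos: [0.6029, -0.06, 0.04]
tcp_rot: [-3.13, 0.266, 0.0]
contact_force: [-0.8, -3.2, -3.2]
width: -0.0
```

```bash
python3 - <<'E'
from h import *
st();d=snap('top','t2');im=d['img'][:,:,::-1]
cv2.imwrite('pics/t2c.png',cv2.resize(im[155:255,195:345],None,fx=5,fy=5,interpolation=cv2.INTER_CUBIC))
E
```

```text
4.2 jig (np.float64(-0.0002), np.float64(-0.1212)) z 0.04 yaw -0.1697 zax [-0.  0. -1.] F [-0.8 -3.2 -3.2] w -2.3149017728440635e-05
```

View pics/t2c.png

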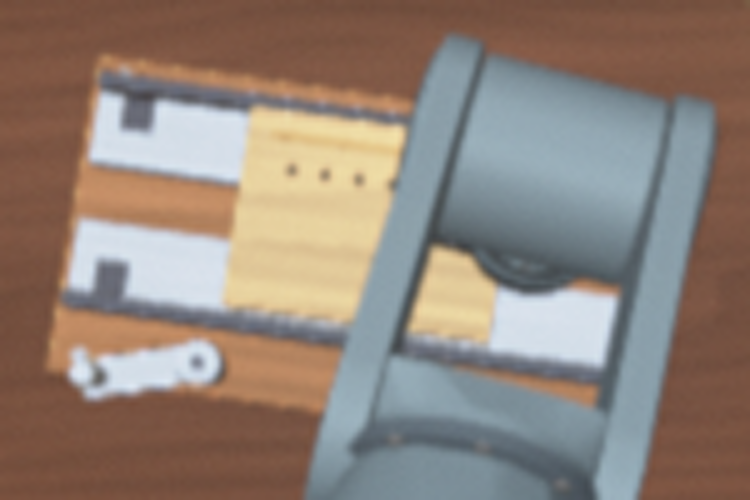

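The board has slid straight: front corners now at crop (250,105),(225,303), formerly (370,125),(343,327). I work out the remaining distance.

```bash
python3 - <<'E'
from h import *
d=load('t2'); f=lambda p:(195+(p[0]+.5)/5-.5,155+(p[1]+.5)/5-.5)
for p in [(250,105),(225,303),(370,125),(343,327)]: print(jig(ray(d,f(p),.06)))
E
```

```text
(np.float64(0.0614), np.float64(0.054))
(np.float64(-0.0578), np.float64(0.0508))
(np.float64(0.0594), np.float64(-0.0186))
(np.float64(-0.062), np.float64(-0.0203))
```

Request:
drive_tool([
  {"rot": [0,0,0],"dp": [0,-0.25,0],"claw": 0},
  {"rot": [0,0,0],"dp": [0,-0.25,0],"claw": 0},
  {"rot": [0,0,0],"dp": [0,-0.25,0],"claw": 0},
  {"rot": [0,0,0],"dp": [0,-0.25,0],"claw": 0},
  {"rot": [0,0,0],"dp": [0,-0.25,0],"claw": 0},
  {"rot": [0,0,0],"dp": [0,-0.25,0],"claw": 0},
  {"rot": [0,0,0],"dp": [0,-0.15,0],"claw": 0},
  {"rot": [0,0,0],"dp": [0,-0.1,0],"claw": 0},
])

```text
time_s: 5.05
ee_pos: [0.6149, 0.0085, 0.0402]
tcp_rot: [3.13, -0.266, 0.0]
contact_force: [-0.5, -5.6, -0.8]
width: 0.0001
```

Request:
drive_tool([
  {"rot": [0,0,0],"dp": [0,-0.04,0],"claw": 0},
  {"rot": [0,0,0],"dp": [0,-0.04,0],"claw": 0},
  {"rot": [0,0,0],"dp": [0,-0.04,0],"claw": 0},
  {"rot": [0,0,0],"dp": [0,-0.04,0],"claw": 0},
  {"rot": [0,0,0],"dp": [0,-0.03,0],"claw": 0},
  {"rot": [0,0,0],"dp": [0,-0.03,0],"claw": 0},
  {"rot": [0,0,0],"dp": [0,-0.03,0],"claw": 0},
  {"rot": [0,0,0],"dp": [0,0,0],"claw": 0},
])

```text
time_s: 5.85
ee_pos: [0.6165, 0.0175, 0.0403]
tcp_rot: [3.13, -0.267, 0.0]
contact_force: [-1.1, -4.9, 0.6]
width: 0.0
```

```bash
python3 -c "from h import *;st()"
```

```text
5.85 jig (np.float64(0.0001), np.float64(-0.0425)) z 0.0403 yaw -0.1704 zax [ 0. -0. -1.] F [-1.1 -4.9  0.6] w 4.819248599539576e-05
```

Request:
drive_tool([
  {"rot": [0,0,0],"dp": [0,-0.03,0],"claw": 0},
  {"rot": [0,0,0],"dp": [0,-0.03,0],"claw": 0},
  {"rot": [0,0,0],"dp": [0,-0.03,0],"claw": 0},
  {"rot": [0,0,0],"dp": [0,-0.03,0],"claw": 0},
  {"rot": [0,0,0],"dp": [0,-0.03,0],"claw": 0},
  {"rot": [0,0,0],"dp": [0,0,0],"claw": 0},
  {"rot": [0,0,0],"dp": [0,0,0],"claw": 0},
  {"rot": [0,0,0],"dp": [0,0,0],"claw": 0},
])

```text
time_s: 6.65
ee_pos: [0.6174, 0.0237, 0.0401]
tcp_rot: [-3.13, 0.267, 0.0]
contact_force: [-1.6, -4.7, 0.1]
width: 0.0002
```

Request:
drive_tool([
  {"rot": [0,0,0],"dp": [0,-0.03,0],"claw": 0},
  {"rot": [0,0,0],"dp": [0,-0.03,0],"claw": 0},
  {"rot": [0,0,0],"dp": [0,-0.03,0],"claw": 0},
  {"rot": [0,0,0],"dp": [0,0,0],"claw": 0},
  {"rot": [0,0,0],"dp": [0,0,0],"claw": 0},
  {"rot": [0,0,0],"dp": [0,0,0],"claw": 0},
  {"rot": [0,0,0],"dp": [0,0,0],"claw": 0},
  {"rot": [0,0,0],"dp": [0,0,0],"claw": 0},
])

```text
time_s: 7.45
ee_pos: [0.6181, 0.0271, 0.0401]
tcp_rot: [3.13, -0.267, 0.0]
contact_force: [-1.0, -5.7, 0.2]
width: 0.0002
```

```bash
python3 - <<'E'
from h import *
st();a=snap('top','t3')['img'][155:255,195:345,::-1];b=snap('scene','s3')['img'][175:320,215:390,::-1]
a=cv2.resize(a,(600,400),interpolation=2);b=cv2.resize(b,(420,348),interpolation=2)
cv2.imwrite('pics/c3.png',cv2.resize(b,(724,600),interpolation=2))
E
```

```text
7.45 jig (np.float64(0.0001), np.float64(-0.0328)) z 0.0401 yaw -0.1703 zax [ 0. -0. -1.] F [-1.  -5.7  0.2] w 0.00015636259657763262
```

View pics/c3.png

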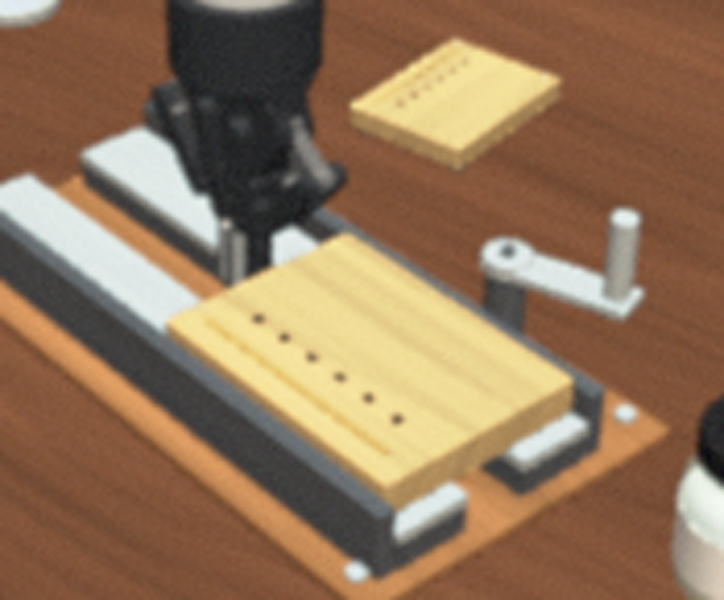

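Not yet dropped: the board top still stands well proud of the walls. Front top corners are at crop ~(388,492) and (574,380).

```bash
python3 - <<'E'
from h import *
d=load('s3'); s=724/175
for p in [(388,492),(574,380),(345,236),(168,325)]: 
  for z in(.06,.054): print(z,jig(ray(d,(215+p[0]/s-.4,175+p[1]/s-.4),z)))
E
```

```text
0.06 (np.float64(0.0712), np.float64(0.1494))
0.054 (np.float64(0.0663), np.float64(0.1444))
0.06 (np.float64(-0.0482), np.float64(0.1469))
0.054 (np.float64(-0.0542), np.float64(0.1419))
0.06 (np.float64(-0.0462), np.float64(-0.0097))
0.054 (np.float64(-0.0521), np.float64(-0.0162))
0.06 (np.float64(0.0697), np.float64(-0.0077))
0.054 (np.float64(0.0648), np.float64(-0.0142))
```

Request:
drive_tool([
  {"rot": [0,0,0],"dp": [0,-0.03,0],"claw": 0},
  {"rot": [0,0,0],"dp": [0,-0.03,0],"claw": 0},
  {"rot": [0,0,0],"dp": [0,0,0],"claw": 0},
  {"rot": [0,0,0],"dp": [0,0,0],"claw": 0},
  {"rot": [0,0,0],"dp": [0,0,0],"claw": 0},
  {"rot": [0,0,0],"dp": [0,0,0],"claw": 0},
  {"rot": [0,0,0],"dp": [0,0,0],"claw": 0},
  {"rot": [0,0,0],"dp": [0,0,0],"claw": 0},
])

```text
time_s: 8.35
ee_pos: [0.6183, 0.0283, 0.0401]
tcp_rot: [3.129, -0.267, -0.0]
contact_force: [-2.6, -9.3, 0.2]
width: 0.0001
```

The force rose to 9 N and the tool stalled, so the board is probably in the notches. I back off and check with a clear view.

Request:
drive_tool([
  {"rot": [0,0,0],"dp": [0,0.2,0],"claw": 0},
  {"rot": [0,0,0],"dp": [0,0.6,0],"claw": 0},
  {"rot": [0,0,0],"dp": [0,0.6,-0.5],"claw": 0},
  {"rot": [0,0,0],"dp": [0,0.5,-0.9],"claw": 0},
  {"rot": [0,0,0],"dp": [0,0,-0.9],"claw": 0},
  {"rot": [0,0,0],"dp": [0,0,-0.9],"claw": 0},
  {"rot": [0,0,0],"dp": [0,0,0],"claw": 0},
  {"rot": [0,0,0],"dp": [0,0,0],"claw": 0},
])

```text
time_s: 9.15
ee_pos: [0.6063, -0.0449, 0.1692]
tcp_rot: [-3.13, 0.267, -0.004]
contact_force: [-0.4, 0.5, -0.4]
width: 0.0001
```

```bash
python3 - <<'E'
from h import *
st();t=snap('top','t4');s=snap('scene','s4')
a=cv2.resize(t['img'][160:240,195:345,::-1],(750,400),interpolation=2)
cv2.imwrite('pics/s4c.png',cv2.resize(s['img'][205:320,240:390,::-1],None,fx=5,fy=5,interpolation=2))
d0=load('s0');k=190
for p in [(262,215),(438,135),(258,15),(85,88)]: print('s0',jig(ray(d0,(190+p[0]/4-.4,195+p[1]/4-.4),.06)))
E
```

```text
9.15 jig (np.float64(0.0006), np.float64(-0.1057)) z 0.1692 yaw -0.1699 zax [ 0.003  0.    -1.   ] F [-0.4  0.5 -0.4] w 0.0001352913920432988
s0 (np.float64(0.0599), np.float64(-0.0206))
s0 (np.float64(-0.0563), np.float64(-0.0175))
s0 (np.float64(-0.0599), np.float64(-0.1784))
s0 (np.float64(0.0617), np.float64(-0.1774))
```

View pics/s4c.png

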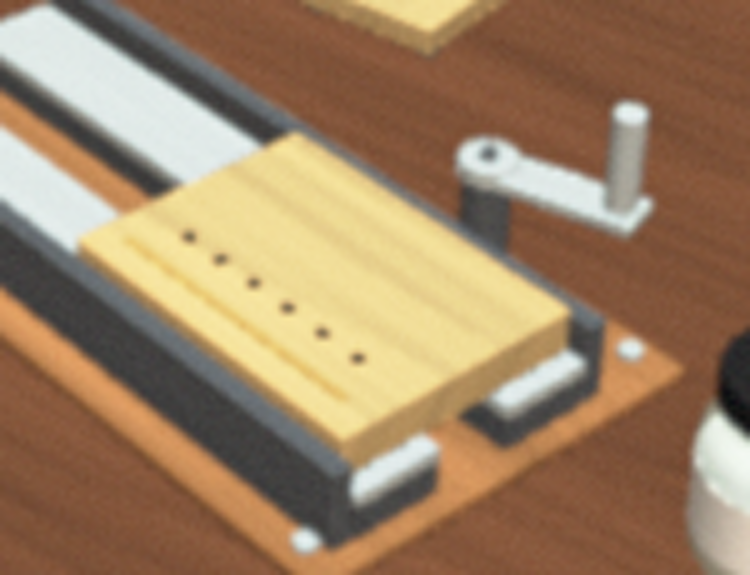

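The board now stands clearly lower, close to the wall tops: corners (345,440),(572,315),(297,133),(80,243). I check the height numerically.

```bash
python3 - <<'E'
from h import *
d=load('s4'); f=lambda p:(240+(p[0]+.5)/5-.5,205+(p[1]+.5)/5-.5)
C=[(345,440),(572,315),(297,133),(80,243)]
for z in(.06,.054):
  P=np.array([jig(ray(d,f(p),z)) for p in C]);print(z,P.tolist(),'mean',P.mean(0))
t=load('t4');hsv=cv2.cvtColor(t['img'],cv2.COLOR_RGB2HSV)
m=cv2.inRange(hsv,(17,60,190),(30,150,255));m[:160]=0;m[245:]=0;m[:,:195]=0;m[:,345:]=0
k=max(cv2.findContours(m,0,2)[0],key=cv2.contourArea);r=cv2.minAreaRect(k)
for z in(.06,.054):print('top',z,jig(ray(t,r[0],z)),r)
E
```

```text
0.06 [[0.0692, 0.1478], [-0.0465, 0.1501], [-0.0489, -0.0096], [0.0692, -0.0071]] mean [0.01075 0.0703 ]
0.054 [[0.0643, 0.1427], [-0.0525, 0.1452], [-0.0549, -0.0161], [0.0643, -0.0136]] mean [0.0053  0.06455]
top 0.06 (np.float64(0.0016), np.float64(0.0705)) ((236.05758666992188, 194.50848388671875), (48.274906158447266, 39.632564544677734), 8.365885734558105)
top 0.054 (np.float64(0.0023), np.float64(0.0714)) ((236.05758666992188, 194.50848388671875), (48.274906158447266, 39.632564544677734), 8.365885734558105)
```

Scene rays at a 0.054 m top put the board at jig (0.005, 0.0645), within error of home. At 0.060 its x would be 11 mm off, which the 2 mm side play rules out, so the board has dropped. Next I go over to the far side of the catch pin (finger at jig (-0.150, 0.119)).

Request:
drive_tool([
  {"rot": [0,0,0],"dp": [-0.47,-0.7,0],"claw": 0},
  {"rot": [0,0,0],"dp": [-0.47,-0.7,0],"claw": 0},
  {"rot": [0,0,0],"dp": [-0.47,-0.7,0],"claw": 0},
  {"rot": [0,0,0],"dp": [-0.47,-0.7,0],"claw": 0},
  {"rot": [0,0,0],"dp": [-0.47,-0.7,0],"claw": 0},
  {"rot": [0,0,0],"dp": [-0.47,-0.7,0],"claw": 0},
  {"rot": [0,0,0],"dp": [-0.47,-0.7,0],"claw": 0},
  {"rot": [0,0,0],"dp": [-0.47,-0.7,0],"claw": 0},
])

```text
time_s: 10.05
ee_pos: [0.4933, 0.2022, 0.1661]
tcp_rot: [3.13, -0.267, -0.005]
contact_force: [0.7, 0.2, 0.4]
width: 0.0001
```

```bash
python3 -c "from h import *;st()
t=load('t0');print('jar',jig(ray(t,(175,208),.085)))"
```

```text
10.05 jig (np.float64(-0.1526), np.float64(0.1187)) z 0.1661 yaw -0.17 zax [-0.003 -0.    -1.   ] F [0.7 0.2 0.4] w 7.825150763733422e-05
jar (np.float64(-0.0652), np.float64(0.2362))
```

Request:
drive_tool([
  {"rot": [0,0,0],"dp": [0,0,0.7],"claw": 0},
  {"rot": [0,0,0],"dp": [0,0,0.7],"claw": 0},
  {"rot": [0,0,0],"dp": [0,0,0.7],"claw": 0},
  {"rot": [0,0,0],"dp": [0,0,0],"claw": 0},
  {"rot": [0,0,0],"dp": [0.2,0,0],"claw": 0},
  {"rot": [0,0,0],"dp": [0.2,0,0],"claw": 0},
  {"rot": [0,0,0],"dp": [0.2,0,0],"claw": 0},
  {"rot": [0,0,0],"dp": [0,0,0],"claw": 0},
])

```text
time_s: 10.85
ee_pos: [0.5211, 0.1966, 0.0854]
tcp_rot: [-3.129, 0.268, -0.004]
contact_force: [-0.7, 0.6, 0.1]
width: 0.0002
```

```bash
python3 - <<'E'
from h import *
st();s=snap('scene','s5')
cv2.imwrite('pics/s5c.png',cv2.resize(s['img'][165:315,250:450,::-1],None,fx=4,fy=4,interpolation=2))
E
```

```text
10.85 jig (np.float64(-0.1242), np.float64(0.1179)) z 0.0854 yaw -0.171 zax [ 0.003  0.    -1.   ] F [-0.7  0.6  0.1] w 0.00015354671576202136
```

View pics/s5c.png

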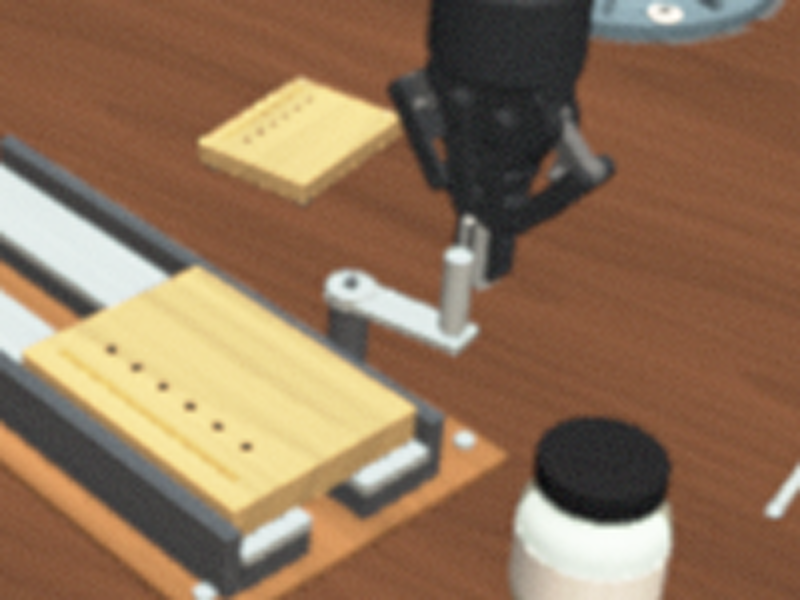

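The finger is just behind the pin (pin at crop (457,290)), the board is still seated, and the jar is well clear. I push the pin round the arc.

Request:
drive_tool([
  {"rot": [0,0,0],"dp": [0.14,-0.025,0],"claw": 0},
  {"rot": [0,0,0],"dp": [0.14,-0.025,0],"claw": 0},
  {"rot": [0,0,0],"dp": [0.2,-0.025,0],"claw": 0},
  {"rot": [0,0,0],"dp": [0.2,-0.025,0],"claw": 0},
  {"rot": [0,0,0],"dp": [0.2,-0.025,0],"claw": 0},
  {"rot": [0,0,0],"dp": [0.18,0.035,0],"claw": 0},
  {"rot": [0,0,0],"dp": [0.18,0.035,0],"claw": 0},
  {"rot": [0,0,0],"dp": [0.18,0.035,0],"claw": 0},
])

```text
time_s: 11.7
ee_pos: [0.5757, 0.1879, 0.084]
tcp_rot: [-3.13, 0.267, -0.0]
contact_force: [-2.6, -0.5, -0.6]
width: -0.0003
```

```bash
python3 -c "from h import *;st()"
```

```text
11.7 jig (np.float64(-0.069), np.float64(0.1185)) z 0.084 yaw -0.1703 zax [ 0.  0. -1.] F [-2.6 -0.5 -0.6] w -0.00027964742456427214
```

Request:
drive_tool([
  {"rot": [0,0,0],"dp": [0.13,0.1,0],"claw": 0},
  {"rot": [0,0,0],"dp": [0.13,0.1,0],"claw": 0},
  {"rot": [0,0,0],"dp": [0.13,0.1,0],"claw": 0},
  {"rot": [0,0,0],"dp": [0.13,0.1,0],"claw": 0},
  {"rot": [0,0,0],"dp": [0.08,0.08,0],"claw": 0},
  {"rot": [0,0,0],"dp": [0.08,0.08,0],"claw": 0},
  {"rot": [0,0,0],"dp": [0.08,0.08,0],"claw": 0},
  {"rot": [0,0,0],"dp": [0.08,0.08,0],"claw": 0},
])

```text
time_s: 12.5
ee_pos: [0.6038, 0.1538, 0.0843]
tcp_rot: [-3.13, 0.267, -0.001]
contact_force: [-0.2, 1.8, -0.5]
width: 0.0001
```

```bash
python3 -c "from h import *;st()"
```

```text
12.5 jig (np.float64(-0.0355), np.float64(0.0897)) z 0.0843 yaw -0.1701 zax [ 0.001  0.    -1.   ] F [-0.2  1.8 -0.5] w 0.00014945218369122768
```

Request:
drive_tool([
  {"rot": [0,0,0],"dp": [0,0.03,0],"claw": 0},
  {"rot": [0,0,0],"dp": [0,0.03,0],"claw": 0},
  {"rot": [0,0,0],"dp": [0,0.03,0],"claw": 0},
  {"rot": [0,0,0],"dp": [0,0.03,0],"claw": 0},
  {"rot": [0,0,0],"dp": [0,0.02,0],"claw": 0},
  {"rot": [0,0,0],"dp": [0,0.02,0],"claw": 0},
  {"rot": [0,0,0],"dp": [0,0,0],"claw": 0},
  {"rot": [0,0,0],"dp": [0,0,0],"claw": 0},
])

```text
time_s: 13.3
ee_pos: [0.6021, 0.1476, 0.0841]
tcp_rot: [3.13, -0.267, -0.0]
contact_force: [0.8, 1.6, 1.1]
width: 0.0004
```

Request:
drive_tool([
  {"rot": [0,0,0],"dp": [0,0.03,0],"claw": 0},
  {"rot": [0,0,0],"dp": [0,0.03,0],"claw": 0},
  {"rot": [0,0,0],"dp": [0,0,0],"claw": 0},
  {"rot": [0,0,0],"dp": [0,0,0],"claw": 0},
  {"rot": [0,0,0],"dp": [0,0,0],"claw": 0},
  {"rot": [0,0,0],"dp": [0,0,0],"claw": 0},
  {"rot": [0,0,0],"dp": [0,0,0],"claw": 0},
  {"rot": [0,0,0],"dp": [0,0,0],"claw": 0},
])

```text
time_s: 14.1
ee_pos: [0.6015, 0.1452, 0.0839]
tcp_rot: [3.13, -0.267, -0.001]
contact_force: [0.2, -0.0, 0.7]
width: -0.0001
```

```bash
python3 -c "from h import *;st()"
```

```text
14.1 jig (np.float64(-0.0362), np.float64(0.0808)) z 0.0839 yaw -0.1702 zax [-0.001 -0.    -1.   ] F [ 0.2 -0.   0.7] w -0.00011354482736911077
```

Request:
drive_tool([
  {"rot": [0,0,0],"dp": [0,0.03,0],"claw": 0},
  {"rot": [0,0,0],"dp": [0,0.03,0],"claw": 0},
  {"rot": [0,0,0],"dp": [0,0.03,0],"claw": 0},
  {"rot": [0,0,0],"dp": [0,0,0],"claw": 0},
  {"rot": [0,0,0],"dp": [0,0,0],"claw": 0},
  {"rot": [0,0,0],"dp": [0,0,0],"claw": 0},
  {"rot": [0,0,0],"dp": [0,0,0],"claw": 0},
  {"rot": [0,0,0],"dp": [0,0,0],"claw": 0},
])

```text
time_s: 14.9
ee_pos: [0.6014, 0.1436, 0.0841]
tcp_rot: [-3.127, 0.266, -0.001]
contact_force: [2.4, 9.8, -2.2]
width: -0.0002
```

```bash
python3 - <<'E'
from h import *
st();s=snap('scene','s6')
cv2.imwrite('pics/s6c.png',cv2.resize(s['img'][165:315,220:420,::-1],None,fx=4,fy=4,interpolation=2))
E
```

```text
14.9 jig (np.float64(-0.0361), np.float64(0.0793)) z 0.0841 yaw -0.1699 zax [ 0.001  0.003 -1.   ] F [ 2.4  9.8 -2.2] w -0.0001700815280071197
```

View pics/s6c.png

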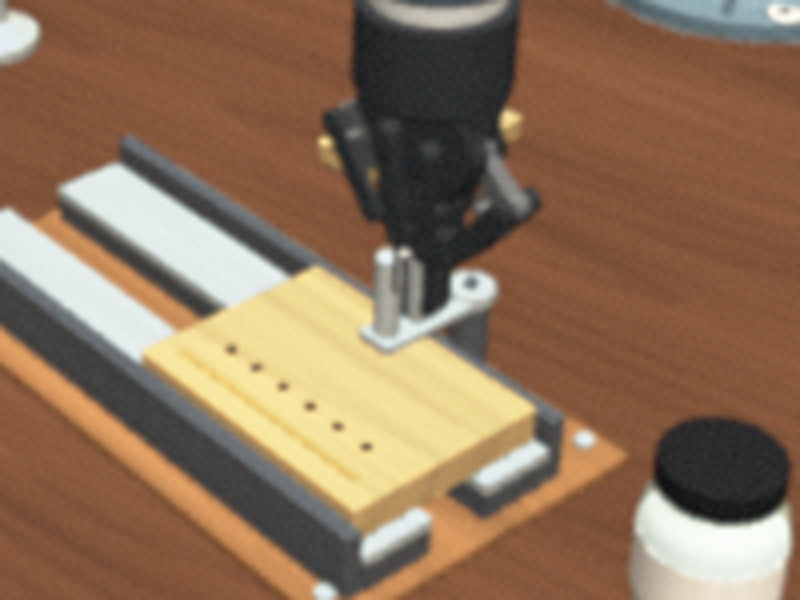

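The catch lies across the board and the force rose to 10 N, so it is at its stop. I back off and go up.

Request:
drive_tool([
  {"rot": [0,0,0],"dp": [0,-0.2,0],"claw": 0},
  {"rot": [0,0,0],"dp": [0,-0.3,0],"claw": 0},
  {"rot": [0,0,0],"dp": [0,0,-0.6],"claw": 0},
  {"rot": [0,0,0],"dp": [0,0,-0.9],"claw": 0},
  {"rot": [0,0,0],"dp": [0,0,-0.9],"claw": 0},
  {"rot": [0,0,0],"dp": [-0.9,0,-0.6],"claw": 0},
  {"rot": [0,0,0],"dp": [-0.9,0,0],"claw": 0},
  {"rot": [0,0,0],"dp": [-0.9,0,0],"claw": 0},
])

```text
time_s: 15.75
ee_pos: [0.4976, 0.1802, 0.2053]
tcp_rot: [-3.13, 0.267, -0.003]
contact_force: [-0.0, 0.1, 0.7]
width: -0.0
```

Request:
drive_tool([
  {"rot": [0,0,0],"dp": [-0.9,0,0],"claw": 0},
  {"rot": [0,0,0],"dp": [-0.9,0,0],"claw": 0},
  {"rot": [0,0,0],"dp": [0,0,0],"claw": 0},
  {"rot": [0,0,0],"dp": [0,0,0],"claw": 0},
  {"rot": [0,0,0],"dp": [0,0,0],"claw": 0},
  {"rot": [0,0,0],"dp": [0,0,0],"claw": 0},
  {"rot": [0,0,0],"dp": [0,0,0],"claw": 0},
  {"rot": [0,0,0],"dp": [0,0,0],"claw": 0},
])

```text
time_s: 16.55
ee_pos: [0.4276, 0.1917, 0.2039]
tcp_rot: [3.13, -0.268, -0.001]
contact_force: [-0.5, 0.7, -0.5]
width: 0.0002
```

```bash
python3 - <<'E'
from h import *
st();t=snap('top','t7');snap('scene','s7')
cv2.imwrite('pics/t7c.png',cv2.resize(t['img'][155:255,165:315,::-1],None,fx=5,fy=5,interpolation=2))
E
```

```text
16.55 jig (np.float64(-0.2156), np.float64(0.0972)) z 0.2039 yaw -0.1707 zax [-0. -0. -1.] F [-0.5  0.7 -0.5] w 0.0002495748757030903
```

View pics/t7c.png

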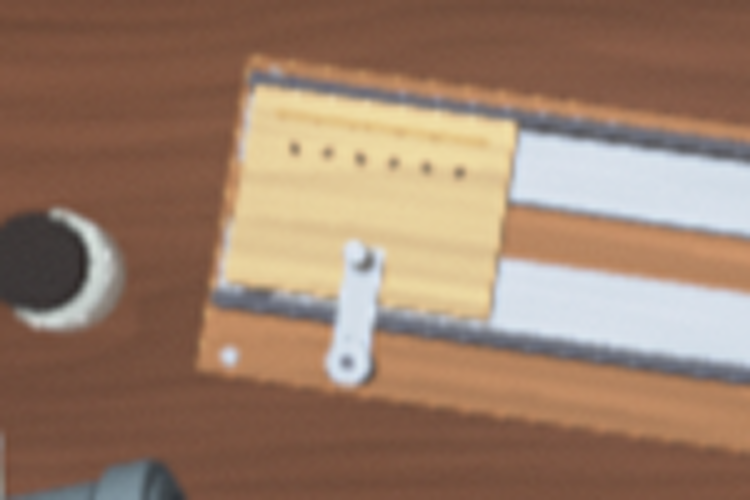

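The catch lies across the board (pivot (348,362), pin top (357,253)). Board corners are at (250,83),(518,122),(490,320),(222,285). Last numeric check.

```bash
python3 - <<'E'
from h import *
d=load('t7'); f=lambda p:(165+(p[0]+.5)/5-.5,155+(p[1]+.5)/5-.5)
P=np.array([jig(ray(d,f(p),.054)) for p in [(250,83),(518,122),(490,320),(222,285)]]);print(P.tolist(),P.mean(0))
pv=np.array(jig(ray(d,f((348,362)),.065)));pin=np.array(jig(ray(d,f((357,253)),.109)));v=pin-pv;print(pv,pin,np.arctan2(v[0],v[1]))
E
```

```text
[[0.0631, 0.1461], [0.0621, -0.0168], [-0.0578, -0.0175], [-0.0596, 0.1433]] [0.00195  0.063775]
[-0.0946  0.0605] [-0.0346  0.0589] 1.5974566751694945
```

```bash
python3 -c "from plant import sign_off;print(sign_off())"
```

```text
the job is handed in; nothing more can be done
None
```

I pushed the board about 160 mm along its rails with the shut fingertips until it dropped into the notches. Then I pushed the catch round by its pin to its stop, backed the hand off and handed the job in at about 16.6 s of the 64 s.

| Check | Measured | Expected |
|---|---|---|
| Board place in the jig frame (top view, top face taken at 54 mm) | x +2.0 mm, y +63.8 mm | x 0, y +60 mm |
| Catch angle | about 1.60 rad | 1.57 rad (stop) |
| Force when the catch met its stop | about 10 N | – |
| Force after backing off | about 0 (noise level) | 0 |

- **Drop:** the scene view fits the lower board height; the sliding height would put it 11 mm off sideways, more than the 2 mm side play. The push also stalled at about 9 N.
- **Disagreements:** the board's y reads about 4 mm past nominal, against 3 mm of notch play and roughly 2 mm of camera error. The scene view gave x about 5 mm off.
- **Not measured separately:** I judged tilt only by eye and from the corners. I did not re-measure the bystanders; the tool passed clear of them, and the jar showed no sign of having moved.

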